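Lift the green rice cake over the plate with the tongs

TASK

Please serve the green rice cake: take the spring tongs by their blue sleeves, close them on the green cake, lift it off the tray and hold it in the tongs a hand's breadth (about 10 cm) above the middle of the white plate, so that I can dress it there. Finish while still holding it steady: do not put the cake or the tongs down. Touch the food only with the tongs, do not crush the soft cake, and leave the other two cakes, the plate and the tea cup where they are.

Things in the scene. Friction and masses are not known exactly. Their poses are not given: they have to be found in the camera images.
- tongs: Steel spring tongs lying flat on the board: two arms side by side, 24 mm high, closing horizontally. Origin: underside, centre line, middle of the blue hand sleeves; x to the heads, y to the left arm, z up. Hinge at x=-115 mm, end block to -127, ring to -148, sleeves -39 to 37, heads 72 to 122. Width over free sleeves 53/56/59 mm at x=-10/0/10. About 106 g, centre of mass near x=-22 mm.
- tongs_left: Left arm (+y) of the tongs, origin under the middle of its sleeve. Both arms are sprung open and close together: at x = 0 of the tongs the sleeves yield from 6.5 N a side and need 10 N when the heads are on a cake. 1 mm less width over the sleeves brings the heads 1.85 mm nearer. Heads free: 82 mm apart inside; on a cake: sleeves about 38 mm wide. Grip beyond 10 N goes to the cake, about half of it.
- tongs_right: Right arm (-y) of the tongs, the mirror image of the left: steel strap 3 mm thick, blue sleeve 5 mm thick, flat steel head 24 mm high; origin under the middle of its sleeve.
- tongs_heads (a point): The point midway between the two heads of the tongs, 97 mm ahead of the tongs' origin and at half their height (12 mm above the underside). Axes as those of the tongs.
- board: White plastic board on which the tongs lie at the start, 270 x 120 mm and 12 mm thick, fixed; origin at the centre of its underside, x along its length.
- tray: Shallow aluminium sheet tray with cream baking paper, 200 mm (its x) by 300 mm (its y), rim 10 mm high, floor 4 mm thick, fixed; origin at the centre of its underside. It is left or right of the board. Three round rice cakes stand on it in a row roughly along its y, about 90 mm apart; the green one may be in any place.
- green_cake: The green rice cake to be served: round, 48 mm across (widest from 14 to 23 mm above its underside), 38 mm high with a domed top and a flat foot, about 55 g; soft, crushed by more than 20 N a side. Origin at the centre of its underside.
- bean_cake: A dark brown rice cake of the same shape; stays where it is. Origin at the centre of its underside.
- yellow_cake: A tan-yellow rice cake of the same shape; stays where it is. Origin at the centre of its underside.
- plate: White round serving plate, empty and loose, 150 mm across, 18 mm high; origin at the centre of its underside. It stands on the other side of the board from the tray.
- teacup: Blue tea cup, loose, 72 mm across, 75 mm high, standing just beyond the plate, seen from the robot; stays where it is. Origin at the centre of its underside.
Not all that is in view belongs to the job. Several things look just like the plate: the one meant starts nearest to the robot's base. Of the things shaped like the green_cake, the green one is meant.

How it is judged:
By the outcome, as a careful person would: the job done as asked, in the order asked, and still so for the second after the job is handed in, while the arm keeps its last pose, push and grip.
It also fails if it takes over 45 s, if anything falls off the work surface, if the arm or the gripper's body presses on something with over 40 N, if the wrist force passes 120 N, or if a joint passes its speed limit or range.

ROBOT

A 6-joint arm with a two-finger parallel gripper is mounted at the origin on the work surface. World frame = base frame: x ahead of the robot, y to its left, z up, the work surface at z = 0. Lengths are in m, angles in rad, forces in N, time in s.
With the tool pointing down it reaches from about 0.35 to 0.975 m from the base axis. Payload 7.1 kg.
Tool frame: the origin (TCP) lies at the very end of the fingers, on their centre line; the grasp point (between the pads) lies 19 mm behind it; z points along the fingers, y is the direction in which the jaws open and shut (so a half turn about z gives the same grasp; the last joint's range is limited). The gripper opens to 88 mm and grips with 3 to 60 N. Pads are 20 mm wide; open, the fingers measure 115 mm over their backs; the gripper's body (75 mm by 178 mm) begins 61 mm behind the grasp point.
Start: joints at [1.155, 0.423, 1.63, -0, 1.089, -0.019], TCP at [0.242, 0.576, 0.223] pointing down, gripper open.
Joint ranges: [-3, 3], [-0.9, 2.11], [0.09, 2.58], [-1.31, 4.45], [0.11, 2.69], [-2.54, 2.54]. Speed limits (rad/s): [2.39, 2.39, 3.01, 3.14, 3.14, 3.14].

INTERFACE

Orientations are given as a unit quaternion [w, x, y, z].
In Python, from cell import manip gives the robot as it stands.
- The arm moves only by the tool send_rows, never from a script. Its argument "series" is a list of rows, each a list of 2 entries, a list of its own where there are three numbers: the shift along the tool's x, y, z scaled (see below), then the turn, a rotation vector about the tool's x, y, z scaled (see below). A call has exactly 5 rows; each row is the pose to reach, as a shift and turn from the pose commanded when the call began, along the tool's axes at that moment; what a row does not reach only later rows make up. The controller multiplies each number of a shift by 15 cm and each number of a turn by 90 degrees. A row lasts 1/8 s, in which the tool goes at most 62.5 mm and 10.7 degrees, less where a joint would pass 70% of its speed; a pose out of reach is approached as far as the arm can. A call with a number of a shift or a turn outside -1 to 1 is refused whole. A call with a gripper value outside its range is refused whole. "fingers" is the closure, from -1 (fully open) to 1 (shut), set as the call begins (left out, the last holds). The fingers move at their own pace and stop on an object; "grip_force" is the grip in N (left out, the last holds). Time passes only in rows, so rows that repeat a pose let the fingers close, or fill a call up. It gives the time, the measured TCP pose, the force and the opening at its end, in the units of the state.
- manip.state(): the state, without advancing time (a new reading comes with each control period).
- manip.capture(name): name is "side" or "top" or "wrist"; returns (picture, depth): 384x512x3 uint8, red, green, blue; 384x512 float32, m along the optical axis (not along the pixel's ray), 0 where there is no reading.
- manip.camera_info(name): a dict with "mtx" (3x3 intrinsics, pixels), "eye" and "orientation" of the camera in the world; the wrist camera has in their place "hand_eye" (4x4, takes a point from camera to tool coordinates, whose origin is the TCP and whose axes are the flange's). Camera axes: x right, y up, looking along -z (the intrinsics and any distortion apply to the point x, -y, -z); pixel columns grow to the right and rows downward; lengths in m; the calibration is good to about 2 mm. A picture is of the moment at which its call begins: read the wrist's pose just before it. camera_info takes no time and is no camera call.
- manip.hand_in(): hands the job in, once; it reports no verdict.
The state is a dict: "t": time; "joint_positions": joint angles; "qd": joint speeds; "tau": joint torques, N m; "position": TCP position; "ee_rot": TCP orientation; "wrist_force": force on the tool from outside, world axes, zero at the start; "torque": the same for the moment, N m; "width": opening from 0.0 (shut) to 1.0 (fully open).
Only numpy, scipy, OpenCV 4.12 (cv2) and the standard library are available. Lean on these libraries where they do the work, as an engineer would, in place of code of your own. Each camera call takes 0.05 s, during which the arm holds its last target. There are 200 camera calls.

## Working session

There is one attempt and no reset: what is moved stays moved. The work goes in short steps, Python scripts to look and compute and a tool call to move; the robot and the scene stay as the last step left them, time stands still between calls to the robot, and variables do not carry over. Pictures are saved under pics/ and viewed, about 8 in all and at most 12, crops included, and the job is handed in when it is done.

Besides the shell and the picture viewer there is one more tool, called after ">>>" as name([rows], argument=value, ...), one row to a line, values as JSON. send_rows: Moves the arm, as the interface text tells. Shifts and turns lie within -1 to 1; 1 stands for 15 cm of shift or 90 degrees of turn. Its arguments: {"type":"object","properties":{"series":{"type":"array","items":{"type":"array"}},"fingers":{"type":"number"},"grip_force":{"type":"number"}},"required":["series"]}

```bash
ls; mkdir -p pics; cat > h.py <<'E'
import numpy as np, cv2
from scipy.spatial.transform import Rotation as R
from cell import manip
def Rq(q): return R.from_quat([q[1],q[2],q[3],q[0]]).as_matrix()
def pose(name,s=None):
    c=manip.camera_info(name)
    if name=='wrist':
        s=s or manip.state(); H=np.array(c['hand_eye']); T=np.eye(4); T[:3,:3]=Rq(s['ee_rot']); T[:3,3]=s['position']
        M=T@H; return np.array(c['mtx']),M[:3,:3],M[:3,3],c
    return np.array(c['mtx']),Rq(c['orientation']),np.array(c['eye']),c
def ray(P,uv,z):
    K,Rm,e,c=P; uv=np.atleast_2d(np.array(uv,float))
    d=c.get('distortion',c.get('dist'))
    n=cv2.undistortPoints(uv[:,None],K,np.array(d,float) if d is not None else None)[:,0]
    D=np.c_[n[:,0],-n[:,1],-np.ones(len(n))]@Rm.T
    return e+D*((z-e[2])/D[:,2])[:,None]
def cloud(P,dep):
    h,w=dep.shape; v,u=np.mgrid[:h,:w]; K,Rm,e,c=P
    n=np.c_[(u.ravel()-K[0,2])/K[0,0],-(v.ravel()-K[1,2])/K[1,1],-np.ones(h*w)]
    return (e+(n*dep.ravel()[:,None])@Rm.T).reshape(h,w,3)
def save(n,p): cv2.imwrite('pics/'+n+'.png',p[:,:,::-1])
E
python3 - <<'E'
from h import *
for n in ('top','side','wrist'): print(n,manip.camera_info(n))
s=manip.state();print(s)
p,d=manip.capture('top');save('top0',p);np.savez('top0',p=p,d=d)
p,d=manip.capture('side');save('side0',p)
E
```

```text
pics
top {'mtx': array([[423.09477224,   0.        , 250.53953819],
       [  0.        , 423.09477224, 189.77854775],
       [  0.        ,   0.        ,   1.        ]]), 'eye': array([0.44302162, 0.06646512, 1.17767516]), 'orientation': array([ 0.715465  ,  0.04643664, -0.06156704, -0.69437956])}
side {'mtx': array([[426.15160949,   0.        , 258.30289086],
       [  0.        , 426.15160949, 186.02353291],
       [  0.        ,   0.        ,   1.        ]]), 'eye': array([ 0.10293139, -0.65831407,  1.06617806]), 'orientation': array([ 0.89579267,  0.33271347, -0.1098196 , -0.2734902 ])}
wrist {'mtx': array([[297.01606645,   0.        , 249.05778132],
       [  0.        , 297.01606645, 195.32466079],
       [  0.        ,   0.        ,   1.        ]]), 'hand_eye': array([[-1.69663576e-04,  9.59147501e-01,  2.82906420e-01,
         7.88100451e-02],
       [ 9.99999949e-01,  2.39322453e-04, -2.11667041e-04,
        -2.53345165e-04],
       [-2.70725772e-04,  2.82906370e-01, -9.59147493e-01,
        -1.61847652e-01],
       [ 0.00000000e+00,  0.00000000e+00,  0.00000000e+00,
         1.00000000e+00]])}
{'t': 0.0, 'joint_positions': array([ 1.15501481e+00,  4.23841376e-01,  1.63068209e+00, -2.04138270e-05,
        1.08860448e+00, -1.89678273e-02]), 'qd': array([ 0.00233152,  0.00130565, -0.00031276, -0.00074203, -0.0001517 ,
        0.00098894]), 'tau': array([-9.91742090e-04, -5.44613421e+01, -2.73668468e+01,  6.44577853e-02,
        2.27123313e-02, -1.18334233e-04]), 'position': array([0.24128913, 0.57594219, 0.22190447]), 'ee_rot': array([-1.56729574e-04,  1.97102975e-01,  9.80382491e-01, -7.51533076e-04]), 'wrist_force': array([0.37600908, 0.39831991, 0.24813131]), 'torque': array([0.01861423, 0.00591445, 0.03978969]), 'width': 1.0053679413759748}
```

View pics/top0.png

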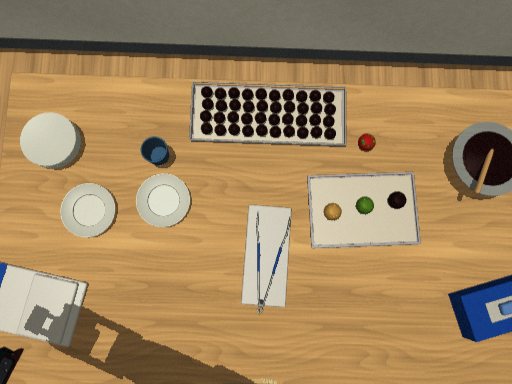

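View pics/side0.png

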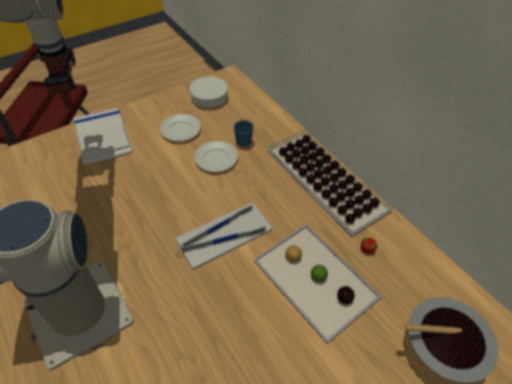

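```bash
python3 - <<'E'
from h import *
z=np.load('top0.npz');p,d=z['p'],z['d'];P=pose('top')
hsv=cv2.cvtColor(p,cv2.COLOR_RGB2HSV)
def blobs(nm,m,zp,amin=25):
    n,l,s,c=cv2.connectedComponentsWithStats(m.astype(np.uint8))
    for i in range(1,n):
        if s[i,4]>=amin: print(nm,c[i].round(1),s[i],ray(P,c[i],zp)[0].round(4))
H,S,V=[hsv[:,:,i].astype(int) for i in range(3)]
blobs('green',(abs(H-60)<20)&(S>100)&(V>50),.025)
blobs('blue',(abs(H-110)<15)&(S>110)&(V>50),.03,15)
for n,uv,zz in [('yellow',(333,211),.025),('bean',(397,200),.025),('plateA',(163,201),.018),('plateB',(88,210),.018),('stack',(50,140),.05),('cup',(155,150),.07),('ring',(261,309),.024),('headL',(257,212),.024),('headR',(289,220),.024)]: print(n,ray(P,uv,zz)[0].round(3))
print('tray',ray(P,[(308,176),(413,173),(418,243),(313,247)],.01).round(3).tolist())
print('board',ray(P,[(249,206),(291,208),(285,306),(243,304)],.012).round(3).tolist())
C=cloud(P,d)
for n,uv in [('table',(220,250)),('trayfloor',(350,235)),('green',(365,205)),('board',(282,280)),('plate',(163,201))]: print(n,C[uv[1],uv[0]].round(4))
E
python3 -c "
import cv2;p=cv2.imread('pics/top0.png')
a=cv2.resize(p[190:320,235:425],None,fx=4,fy=4,interpolation=2);cv2.imwrite('pics/crop.png',a)"
```

```text
green [364.5 204.9] [356 197  18  17 227] [ 0.5887 -0.2714  0.025 ]
blue [157.  152.3] [142 138  26  25 272] [0.7169 0.3061 0.03  ]
blue [258. 257.] [258 244   1  27  27] [0.4386 0.0192 0.03  ]
blue [276.6 260. ] [273 247   9  27  53] [ 0.432  -0.0309  0.03  ]
blue [  2. 271.] [  0 263   7  23  94] [0.3834 0.6919 0.03  ]
blue [480.7 309.8] [ 449  276   63   66 2412] [ 0.3163 -0.5777  0.03  ]
blue [505.9 307.8] [499 301  13  14 135] [ 0.3233 -0.646   0.03  ]
yellow [ 0.569 -0.184  0.025]
bean [ 0.605 -0.362  0.025]
plateA [0.583 0.284 0.018]
plateB [0.552 0.486 0.018]
stack [0.737 0.593 0.05 ]
cup [0.714 0.304 0.07 ]
ring [0.303 0.008 0.024]
headL [0.56  0.025 0.024]
headR [ 0.541 -0.063  0.024]
tray [[0.668, -0.117, 0.01], [0.686, -0.415, 0.01], [0.489, -0.423, 0.01], [0.47, -0.132, 0.01]]
board [[0.577, 0.047, 0.012], [0.575, -0.07, 0.012], [0.311, -0.057, 0.012], [0.313, 0.055, 0.012]]
table [0.4546 0.1229 0.0027]
trayfloor [ 0.5062 -0.2369  0.    ]
green [ 0.5866 -0.2681  0.0409]
board [ 0.379  -0.0479  0.0132]
plate [0.5847 0.286  0.0063]
```

View pics/crop.png

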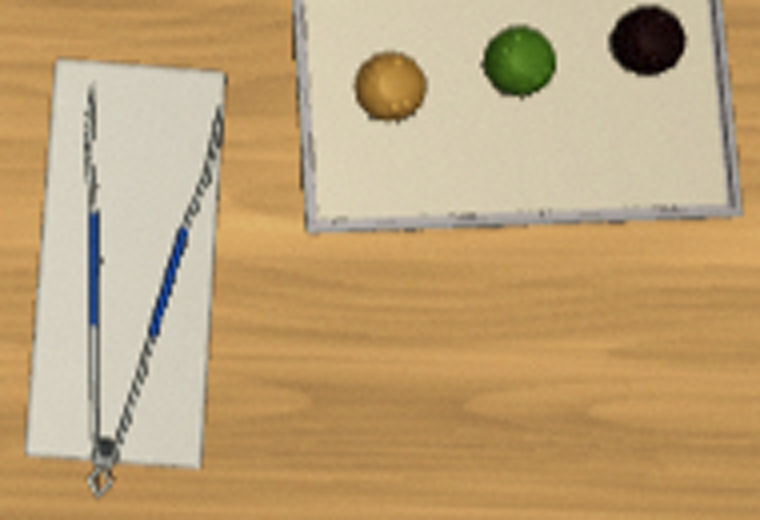

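Candidates for the cake are green at (365,205), yellow (333,211), bean (397,200) and a red object (367,142). For the plate they are (163,201), 0.65 m from the base, (88,210), 0.74 m, and the stack (50,140). I choose green at (365,205), which the crop confirms, and the plate at (163,201). The tongs lie at about (0.435,-0.006), yaw about -6°, heads pointing away from the robot.

>>> send_rows([
  [[-0.13,-0.15,0.01],[0,0,0]],
  [[-0.27,-0.31,0.03],[0,0,0]],
  [[-0.41,-0.47,0.04],[0,0,0]],
  [[-0.54,-0.62,0.05],[0,0,0]],
  [[-0.67,-0.77,0.07],[0,0,0]],
], fingers=-1)

```text
t: 0.72
position: [0.2897, 0.43, 0.2119]
ee_rot: [-0.0, 0.197, 0.98, -0.0]
wrist_force: [0.4, 0.5, -0.5]
width: 1.003
```

>>> send_rows([
  [[-0.13,-0.15,0.01],[0,0,0]],
  [[-0.27,-0.31,0.03],[0,0,0]],
  [[-0.41,-0.47,0.04],[0,0,0]],
  [[-0.54,-0.62,0.05],[0,0,0]],
  [[-0.67,-0.77,0.07],[0,0,0]],
])

```text
t: 1.35
position: [0.3378, 0.2847, 0.2015]
ee_rot: [-0.0, 0.197, 0.98, -0.0]
wrist_force: [0.3, 0.0, -0.3]
width: 0.998
```

>>> send_rows([
  [[-0.13,-0.15,0.01],[0,0,0]],
  [[-0.27,-0.31,0.03],[0,0,0]],
  [[-0.41,-0.47,0.04],[0,0,0]],
  [[-0.54,-0.62,0.05],[0,0,0]],
  [[-0.67,-0.77,0.07],[0,0,0]],
])

```text
t: 1.98
position: [0.3858, 0.1393, 0.1911]
ee_rot: [-0.0, 0.197, 0.98, -0.0]
wrist_force: [0.5, -0.3, 0.8]
width: 1.0
```

>>> send_rows([
  [[-0.17,-0.2,0.01],[0,0,-0.05]],
  [[-0.34,-0.4,0.03],[0,0,-0.1]],
  [[-0.5,-0.6,0.04],[0,0,-0.15]],
  [[-0.67,-0.77,0.07],[0,0,-0.186]],
  [[-0.67,-0.77,0.07],[0,0,-0.186]],
])

```text
t: 2.6
position: [0.4341, -0.0066, 0.1804]
ee_rot: [-0.0, 0.054, 0.999, -0.0]
wrist_force: [0.0, -0.3, -0.5]
width: 1.005
```

```bash
python3 - <<'E'
from h import *
s=manip.state();p,d=manip.capture('wrist');np.savez('w1',p=p,d=d,s=s);save('w1',p);P=pose('wrist',s)
print(s['t'],s['position'],s['joint_positions'].round(2),s['width']);Rm=Rq(s['ee_rot']);print(Rm.round(4))
hsv=cv2.cvtColor(p,cv2.COLOR_RGB2HSV);H,S,V=[hsv[:,:,i].astype(int) for i in range(3)]
n,l,st,c=cv2.connectedComponentsWithStats(((abs(H-110)<15)&(S>110)&(V>40)).astype(np.uint8))
for i in range(1,n):
    if st[i,4]>=60:
        q=np.argwhere(l==i)[:,::-1]; b=cv2.boxPoints(cv2.minAreaRect(q.astype(np.int32).reshape(-1,1,2)))
        print(c[i].round(1),st[i],ray(P,c[i],.03)[0].round(4),ray(P,b,.036)[:,:2].round(4).tolist())
E
```

```text
2.6 [ 0.43413153 -0.00657338  0.18036431] [-0.04  0.21  2.07 -0.    0.87 -1.51] 1.00455743862565
[[-9.942e-01  1.076e-01 -3.000e-04]
 [ 1.076e-01  9.942e-01 -1.000e-04]
 [ 3.000e-04 -1.000e-04 -1.000e+00]]
[228.2 172.8] [224 150   9  49 140] [ 0.4198 -0.0274  0.03  ] [[0.4453, -0.0361], [0.3948, -0.0217], [0.3957, -0.0184], [0.4462, -0.0326]]
```

View pics/w1.png

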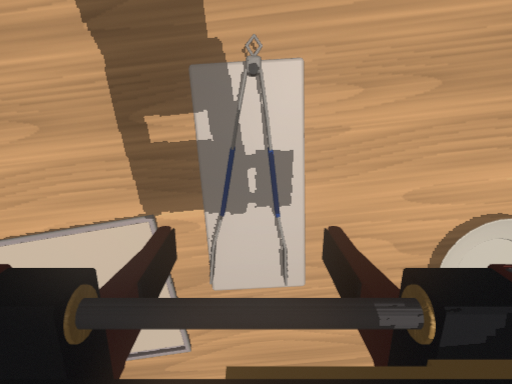

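The wrist view shows the tongs with the ring at (254,45). The left-hand sleeve runs (233,150)–(223,215) and the right-hand one (270,150)–(278,216), both in shadow. I'll refine with a looser mask.

```bash
python3 - <<'E'
from h import *
z=np.load('w1.npz',allow_pickle=True);p,s=z['p'],z['s'].item();P=pose('wrist',s)
a=p.astype(int);m=(a[:,:,2]>a[:,:,0]*1.5+8)&(a[:,:,2]>a[:,:,1]*1.3); m[230:]=0;m[:,:190]=0;m[:,320:]=0
n,l,st,c=cv2.connectedComponentsWithStats(m.astype(np.uint8))
L=[]
for i in range(1,n):
    if st[i,4]<60: continue
    q=np.argwhere(l==i)[:,::-1]; x=ray(P,q,.034)[:,:2]
    k=np.polyfit(x[:,0],x[:,1],1); r=np.percentile(x[:,0],[1,99]); L.append((k,r,np.polyval(k,r)))
    print(st[i],'x',r.round(4),'y',np.polyval(k,r).round(4),'ang',np.degrees(np.arctan(k[0])).round(2))
rng=ray(P,[(254,45)],.024)[0,:2]; print('ring',rng)
yaw=np.mean([np.arctan(k[0]) for k,_,_ in L]); mid=np.mean([(r.mean(),y.mean()) for _,r,y in L],0)
u=np.array([np.cos(yaw),np.sin(yaw)]);print('yaw',np.degrees(yaw),'mid sleeves',mid,'ring->mid axis',np.degrees(np.arctan2(*(mid-rng)[::-1])),np.linalg.norm(mid-rng))
for i in range(2): print('tool shift origin(-1mm)',Rq(s['ee_rot']).T@np.r_[mid+u*.001-s['position'][:2],0])
E
```

```text
[222 150  12  57 179] x [0.3957 0.4543] y [-0.0202 -0.0372] ang -16.18
ring [0.29813092 0.01312587]
yaw -16.17710993520686 mid sleeves [ 0.42500364 -0.02871547] ring->mid axis -18.252033309913074 0.13359410133050514
tool shift origin(-1mm) [ 5.70822018e-03 -2.31691937e-02  5.02471499e-06]
tool shift origin(-1mm) [ 5.70822018e-03 -2.31691937e-02  5.02471499e-06]
```

```bash
python3 - <<'E'
from h import *
z=np.load('w1.npz',allow_pickle=True);p,s=z['p'],z['s'].item();P=pose('wrist',s)
print(p[180,266:282].tolist())
a=p.astype(int);m=((a[:,:,2]>a[:,:,0]*1.4+5)&(a[:,:,2]>a[:,:,1]*1.2)); m[230:]=0;m[:120]=0
L=[]
for lo,hi in ((215,245),(260,290)):
    q=np.argwhere(m)[:,::-1]; q=q[(q[:,0]>=lo)&(q[:,0]<hi)]; x=ray(P,q,.034)[:,:2]
    k=np.polyfit(x[:,0],x[:,1],1); r=np.percentile(x[:,0],[1,99]); L.append((k,r,np.polyval(k,r)))
    print(len(q),q.min(0),q.max(0),'x',r.round(4),'y',np.polyval(k,r).round(4),'ang',np.degrees(np.arctan(k[0])).round(2))
rng=ray(P,[(254,45)],.024)[0,:2]
yaw=np.mean([np.arctan(k[0]) for k,_,_ in L]); mid=np.mean([(r.mean(),y.mean()) for _,r,y in L],0)
u=np.array([np.cos(yaw),np.sin(yaw)]);print('yaw',np.degrees(yaw),'mid',mid,'ring->mid',np.degrees(np.arctan2(*(mid-rng)[::-1])),np.linalg.norm(mid-rng))
print('tool shift',Rq(s['ee_rot']).T@np.r_[mid+u*.001-s['position'][:2],0])
E
```

```text
[[113, 106, 98], [115, 107, 100], [114, 106, 98], [114, 106, 99], [98, 94, 92], [62, 65, 77], [47, 53, 74], [47, 53, 78], [49, 54, 80], [47, 53, 78], [85, 82, 87], [114, 106, 99], [116, 107, 100], [114, 106, 99], [116, 108, 100], [116, 107, 100]]
254 [221 149] [234 214] x [0.3955 0.4636] y [-0.0202 -0.0397] ang -15.97
233 [268 150] [279 216] x [0.4002 0.4727] y [0.019  0.0208] ang 1.42
yaw -7.278273928089034 mid [ 0.43304042 -0.00498993] ring->mid -7.6479917148626875 0.1361203688288391
tool shift [ 2.55298627e-04  1.43764634e-03 -1.23876588e-07]
```

>>> send_rows([
  [[0,0.01,0.13],[0,0,0.012]],
  [[0,0.01,0.3],[0,0,0.012]],
  [[0,0.01,0.47],[0,0,0.012]],
  [[0,0.01,0.63],[0,0,0.012]],
  [[0,0.01,0.75],[0,0,0.012]],
])

```text
t: 3.28
position: [0.433, -0.0024, 0.0673]
ee_rot: [-0.001, 0.061, 0.998, 0.0]
wrist_force: [-0.6, -0.4, -0.8]
width: 0.998
```

>>> send_rows([
  [[0,0,0.1],[0,0,0]],
  [[0,0,0.2],[0,0,0]],
  [[0,0,0.28],[0,0,0]],
  [[0,0,0.34],[0,0,0]],
  [[0,0,0.34],[0,0,0]],
])

```text
t: 3.9
position: [0.4335, -0.0036, 0.0166]
ee_rot: [-0.001, 0.062, 0.998, -0.0]
wrist_force: [0.1, 0.0, 0.1]
width: 0.999
```

>>> send_rows([
  [[0,0,0],[0,0,0]],
  [[0,0,0],[0,0,0]],
  [[0,0,0],[0,0,0]],
  [[0,0,0],[0,0,0]],
  [[0,0,0],[0,0,0]],
], fingers=-0.18, grip_force=16)

```text
t: 4.53
position: [0.4343, -0.0036, 0.0174]
ee_rot: [0.0, 0.062, 0.998, -0.0]
wrist_force: [0.2, -0.2, 4.5]
width: 0.59
```

>>> send_rows([
  [[0,0,-0.04],[0,0,0]],
  [[0,0,-0.12],[0,0,0]],
  [[0,0,-0.22],[0,0,0]],
  [[0,0,-0.34],[0,0,0]],
  [[0,0,-0.46],[0,0,0]],
])

```text
t: 5.15
position: [0.434, -0.0035, 0.0877]
ee_rot: [0.0, 0.062, 0.998, 0.0]
wrist_force: [0.6, -0.2, -1.0]
width: 0.592
```

>>> send_rows([
  [[0,0,-0.1],[0,0,0]],
  [[0,0,-0.16],[0,0,0]],
  [[0,0,-0.2],[0,0,0]],
  [[0,0,-0.2],[0,0,0]],
  [[0,0,-0.2],[0,0,0]],
])

```text
t: 5.78
position: [0.4335, -0.0035, 0.1158]
ee_rot: [-0.0, 0.062, 0.998, -0.0]
wrist_force: [0.5, 0.1, -0.4]
width: 0.595
```

```bash
python3 - <<'E'
from h import *
s=manip.state();p,d=manip.capture('wrist');np.savez('w2',p=p,d=d,s=s)
p2,d2=manip.capture('side');np.savez('s2',p=p2,d=d2)
save('w2',np.hstack([cv2.resize(p,(400,300)),cv2.resize(p2[150:330,120:360],(400,300))]))
print(s['t'],s['position'],s['wrist_force'],s['width'],s['torque'])
E
```

```text
5.775 [ 0.43354289 -0.00353908  0.11583201] [ 0.51617396  0.13946429 -0.36987702] 0.5945338356217452 [-0.02289615 -0.00090535  0.02985732]
```

View pics/w2.png

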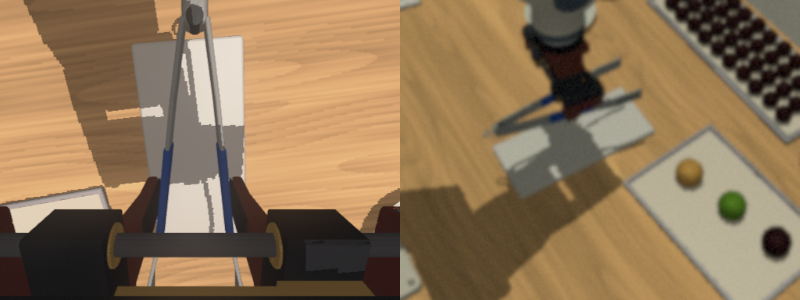

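```bash
cat > tongs.py <<'E'
from h import *
def tongs(f):
    z=np.load(f,allow_pickle=True);d,s=z['d'],z['s'].item();P=pose('wrist',s);C=cloud(P,d)
    t=(C-s['position'])@Rq(s['ee_rot'])   # tool coords
    m=(d>0)&(abs(t[:,:,1])<.04)&(t[:,:,2]<.03)&(t[:,:,2]>-.05)&(t[:,:,0]>.02)&(t[:,:,0]<.2)
    q=t[m]; m2=[]
    for lo in np.arange(.02,.16,.02):
        k=q[(q[:,0]>=lo)&(q[:,0]<lo+.02)]
        if len(k)>5: print('x %.2f n%d z(top) %.4f  y %.4f %.4f'%(lo+.01,len(k),np.percentile(k[:,2],20),k[:,1].min(),k[:,1].max()))
    print('max x (ring end)',q[:,0].max())
E
python3 -c "
from tongs import *
tongs('w2.npz')"
```

```text
x 0.03 n906 z(top) -0.0179  y -0.0221 0.0227
x 0.05 n714 z(top) -0.0177  y -0.0187 0.0193
x 0.07 n788 z(top) -0.0175  y -0.0160 0.0166
x 0.09 n896 z(top) -0.0172  y -0.0136 0.0137
x 0.11 n1684 z(top) -0.0176  y -0.0104 0.0109
x 0.13 n282 z(top) -0.0170  y -0.0074 0.0075
max x (ring end) 0.12383083390134382
```

```bash
python3 - <<'E'
from h import *
for n,f in (('top','top0.npz'),('side','s2.npz')):
    z=np.load(f);p,d=z['p'],z['d'];P=pose(n);hsv=cv2.cvtColor(p,cv2.COLOR_RGB2HSV);C=cloud(P,d)
    for nm,lo,hi in (('green',(40,80,30),(80,255,255)),('yellow',(12,110,60),(26,255,255)),('dark',(0,0,0),(180,255,70))):
        m=cv2.inRange(hsv,lo,hi)
        k,l,st,c=cv2.connectedComponentsWithStats(m)
        for i in range(1,k):
            x=ray(P,c[i],.021)[0]
            if st[i,4]>60 and st[i,4]<900 and .5<x[0]<.66 and -.4<x[1]<-.15:
                q=C[l==i];q=q[(q[:,2]>.015)]
                print(n,nm,c[i].round(1),st[i,2:],x[:2].round(4),'cloud top',q[q[:,2]>q[:,2].max()-.006].mean(0).round(4) if len(q) else '')
E
```

```text
top green [364.4 205. ] [ 18  17 233] [ 0.5891 -0.2723] cloud top [ 0.5884 -0.272   0.0438]
top yellow [332.1 211.3] [ 17  17 231] [ 0.5688 -0.1823] cloud top [0.443  0.0665 1.1777]
top dark [396.5 199.9] [ 18  17 239] [ 0.6062 -0.3624] cloud top [0.443  0.0665 1.1777]
side green [318.9 273.1] [ 15  17 209] [ 0.5875 -0.2722] cloud top [ 0.5857 -0.2747  0.0403]
side yellow [293.1 253.4] [ 15  16 194] [ 0.5668 -0.1819] cloud top [ 0.1029 -0.6583  1.0662]
side dark [345.3 295.4] [ 16  18 229] [ 0.6033 -0.3633] cloud top [ 0.1029 -0.6583  1.0662]
```

>>> send_rows([
  [[-0.02,-0.06,0],[0,0,0]],
  [[-0.06,-0.18,0],[0,0,0]],
  [[-0.11,-0.32,0],[0,0,0]],
  [[-0.16,-0.47,0],[0,0,0]],
  [[-0.21,-0.62,0],[0,0,0]],
])

```text
t: 6.5
position: [0.4538, -0.101, 0.1159]
ee_rot: [-0.0, 0.062, 0.998, 0.0]
wrist_force: [0.3, -0.1, -0.9]
width: 0.594
```

>>> send_rows([
  [[-0.05,-0.15,0],[0,0,0]],
  [[-0.1,-0.3,0],[0,0,0]],
  [[-0.15,-0.44,0],[0,0,0]],
  [[-0.19,-0.57,0],[0,0,0]],
  [[-0.23,-0.69,0],[0,0,0]],
])

```text
t: 7.12
position: [0.4752, -0.2079, 0.116]
ee_rot: [-0.0, 0.062, 0.998, 0.0]
wrist_force: [-0.1, -0.4, -1.0]
width: 0.588
```

>>> send_rows([
  [[-0.04,-0.12,0],[0,0,-0.05]],
  [[-0.08,-0.24,0],[0,0,-0.1]],
  [[-0.13,-0.37,0],[0,0,-0.15]],
  [[-0.17,-0.49,0],[0,0,-0.19]],
  [[-0.19,-0.546,0],[0,0,-0.207]],
])

```text
t: 7.75
position: [0.4936, -0.2929, 0.1161]
ee_rot: [0.0, -0.101, 0.995, -0.0]
wrist_force: [-0.2, 1.0, -1.7]
width: 0.592
```

>>> send_rows([
  [[0,0,0],[0,0,0]],
  [[0,0,0.03],[0,0,0]],
  [[0,0,0.07],[0,0,0]],
  [[0,0,0.12],[0,0,0]],
  [[0,0,0.16],[0,0,0]],
])

```text
t: 8.38
position: [0.4932, -0.2911, 0.0915]
ee_rot: [-0.0, -0.101, 0.995, 0.0]
wrist_force: [0.4, -0.1, -0.5]
width: 0.592
```

```bash
python3 - <<'E'
from h import *
s=manip.state();p,d=manip.capture('top');np.savez('t3',p=p,d=d,s=s)
p2,d2=manip.capture('side');np.savez('s3',p=p2,d=d2)
save('t3',np.hstack([cv2.resize(p[160:280,290:430],(392,336)),cv2.resize(p2[190:340,240:400],(384,336))]))
Rm=Rq(s['ee_rot']);print(s['t'],s['position'],s['wrist_force'],s['width'],s['joint_positions'].round(2));print('heads',s['position']-.097*Rm[:,0],np.degrees(np.arctan2(-Rm[1,0],-Rm[0,0])))
E
```

```text
8.375 [ 0.4931699  -0.29112067  0.09145549] [ 0.39300835 -0.10171495 -0.53436683] 0.5920083052227828 [-0.55  0.53  1.83  0.    0.79 -2.33]
heads [ 0.58819927 -0.27166773  0.09140747] 11.56887750895254
```

View pics/t3.png

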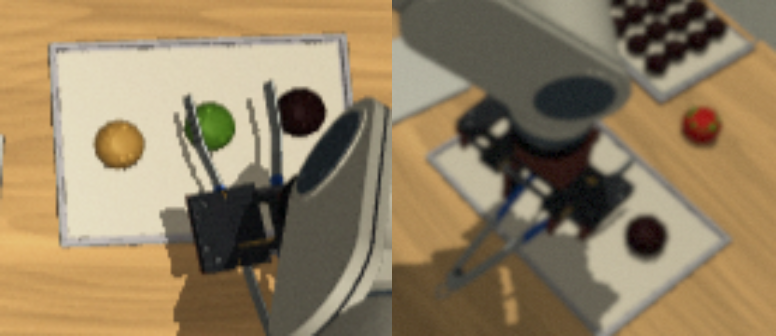

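The top view (left half) shows head tips at crop (187,97) and (268,83), about px (356.8,194.6) and (385.7,189.6). They look offset to the right only because of the height, so I'll check by ray.

```bash
python3 - <<'E'
from h import *
s=np.load('t3.npz',allow_pickle=True)['s'].item();P=pose('top')
t=ray(P,[(356.8,194.6),(385.7,189.6)],.109);R_=Rq(s['ee_rot'])
print(t,np.linalg.norm(t[0]-t[1]));m=t.mean(0);print('tip mid in tool',R_.T@(m-s['position']))
print('green in tool',R_.T@(np.array([.588,-.272,.02])-s['position']))
C=cloud(P,np.load('t3.npz')['d']);q=C[185:232,345:392].reshape(-1,3);q=q[(q[:,2]>.09)&(q[:,2]<.118)];l=(q-s['position'])@R_
l=l[l[:,0]<-.06]
for sg in (1,-1):
    k=l[l[:,1]*sg>0]; print(sg,len(k),k.min(0).round(4),k.max(0).round(4),k.mean(0).round(4))
E
```

```text
[[ 0.60419079 -0.22722299  0.109     ]
 [ 0.61956698 -0.30223868  0.109     ]] 0.07657532974543238
tip mid in tool [-0.121581    0.00205548 -0.01760373]
green in tool [-0.0967735  -0.00031947  0.07140744]
1 88 [-0.124   0.0307 -0.025 ] [-0.0604  0.0405  0.0013] [-0.0915  0.0373 -0.0126]
-1 105 [-0.1256 -0.0403 -0.0229] [-0.0605 -0.0315  0.001 ] [-0.0933 -0.0361 -0.0118]
```

>>> send_rows([
  [[0,0,0.05],[0,0,0]],
  [[0,0,0.11],[0,0,0]],
  [[0,0,0.18],[0,0,0]],
  [[0,0,0.25],[0,0,0]],
  [[0,0,0.32],[0,0,0]],
])

```text
t: 9.1
position: [0.4933, -0.2914, 0.0433]
ee_rot: [-0.0, -0.101, 0.995, 0.0]
wrist_force: [0.6, -0.4, -1.5]
width: 0.591
```

>>> send_rows([
  [[0,0,0.05],[0,0,0]],
  [[0,0,0.09],[0,0,0]],
  [[0,0,0.13],[0,0,0]],
  [[0,0,0.155],[0,0,0]],
  [[0,0,0.155],[0,0,0]],
])

```text
t: 9.72
position: [0.4933, -0.2914, 0.0207]
ee_rot: [-0.0, -0.101, 0.995, 0.0]
wrist_force: [0.3, 0.7, -1.2]
width: 0.59
```

>>> send_rows([
  [[0,0,0],[0,0,0]],
  [[0,0,0],[0,0,0]],
  [[0,0,0],[0,0,0]],
  [[0,0,0],[0,0,0]],
  [[0,0,0],[0,0,0]],
], fingers=0.05, grip_force=18)

```text
t: 10.35
position: [0.4934, -0.2915, 0.021]
ee_rot: [0.0, -0.101, 0.995, -0.0]
wrist_force: [-0.2, -1.2, -1.4]
width: 0.477
```

>>> send_rows([
  [[0,0,0],[0,0,0]],
  [[0,0,0],[0,0,0]],
  [[0,0,0],[0,0,0]],
  [[0,0,0],[0,0,0]],
  [[0,0,0],[0,0,0]],
], fingers=0.5, grip_force=18)

```text
t: 10.98
position: [0.4934, -0.2915, 0.021]
ee_rot: [-0.0, -0.101, 0.995, 0.0]
wrist_force: [0.2, -0.4, -0.2]
width: 0.43
```

>>> send_rows([
  [[0,0,0],[0,0,0]],
  [[0,0,-0.02],[0,0,0]],
  [[0,0,-0.05],[0,0,0]],
  [[0,0,-0.09],[0,0,0]],
  [[0,0,-0.14],[0,0,0]],
])

```text
t: 11.6
position: [0.4934, -0.2914, 0.0425]
ee_rot: [0.0, -0.101, 0.995, -0.0]
wrist_force: [0.7, 0.0, -1.0]
width: 0.426
```

>>> send_rows([
  [[0,0,-0.08],[0,0,0]],
  [[0,0,-0.17],[0,0,0]],
  [[0,0,-0.27],[0,0,0]],
  [[0,0,-0.36],[0,0,0]],
  [[0,0,-0.4],[0,0,0]],
])

```text
t: 12.22
position: [0.4938, -0.2917, 0.1033]
ee_rot: [0.001, -0.101, 0.995, -0.0]
wrist_force: [0.4, -0.5, -2.3]
width: 0.428
```

```bash
python3 - <<'E'
from h import *
s=manip.state();p,d=manip.capture('top');np.savez('t4',p=p,d=d,s=s)
p2,d2=manip.capture('side');np.savez('s4',p=p2,d=d2)
save('t4',np.hstack([cv2.resize(p[160:280,290:430],(392,336)),cv2.resize(p2[190:340,240:400],(384,336))]))
print(s['t'],s['position'],s['wrist_force'],s['torque'],s['width'])
E
```

```text
12.225 [ 0.49384579 -0.29173383  0.10326431] [ 0.41989857 -0.492175   -2.31703438] [ 0.04570099 -0.00486508 -0.00053031] 0.427982131539402
```

View pics/t4.png

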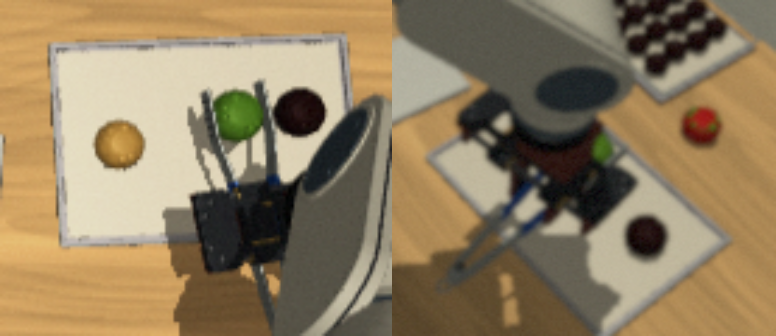

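The view shows the green cake between the heads at crop (236,115), off the tray. Yellow (120,143) and bean (300,112) have not moved. Next I fit the plate centre.

```bash
python3 - <<'E'
from h import *
p=np.load('t4.npz',allow_pickle=True)['p'];P=pose('top');s=manip.state();Rm=Rq(s['ee_rot'])
hsv=cv2.cvtColor(p,cv2.COLOR_RGB2HSV)
m=((hsv[:,:,1]<60)&(hsv[:,:,2]>100)).astype(np.uint8);m[:, :128]=0;m[:,205:]=0;m[:165]=0;m[240:]=0
c=max(cv2.findContours(m,0,1)[0],key=cv2.contourArea);e=cv2.fitEllipse(c);print(e)
top=ray(P,[e[0]],.016)[0];print('plate top',top)
p2=np.load('s4.npz')['p'];h2=cv2.cvtColor(p2,cv2.COLOR_RGB2HSV);m=((h2[:,:,1]<60)&(h2[:,:,2]>100)).astype(np.uint8);m[:,:190]=0;m[:,242:]=0;m[:138]=0;m[178:]=0
c=max(cv2.findContours(m,0,1)[0],key=cv2.contourArea);e2=cv2.fitEllipse(c);sd=ray(pose('side'),[e2[0]],.014)[0];print(e2,'side',sd)
hs=cv2.inRange(hsv,(40,80,30),(80,255,255));hs[:,:300]=0;M=cv2.moments(hs);g=ray(P,[(M['m10']/M['m00'],M['m01']/M['m00'])],.106)[0];print('cake now tool',Rm.T@(g-s['position']))
pl=(top+sd)/2;T=pl+.097*Rm[:,0];T[2]=.124;dl=T-s['position'];print('target',T,'shift/0.15',Rm.T@dl/.15)
E
```

```text
((162.576904296875, 199.82589721679688), (52.101139068603516, 53.54829788208008), 57.15122985839844)
plate top [0.58672646 0.28555801 0.016     ]
((239.12159729003906, 140.17440795898438), (4.734495639801025, 6.782740592956543), 141.89804077148438) side [0.69684241 0.30852922 0.014     ]
cake now tool [-0.10789634 -0.00231524 -0.00307571]
target [0.54674993 0.277616   0.124     ] shift/0.15 [-1.10624699  3.64772306 -0.1437063 ]
```

>>> send_rows([
  [[0,0.02,-0.02],[0,0,0]],
  [[-0.02,0.08,-0.05],[0,0,0]],
  [[-0.04,0.18,-0.08],[0,0,0]],
  [[-0.06,0.31,-0.11],[0,0,0]],
  [[-0.09,0.46,-0.14],[0,0,0]],
])

```text
t: 12.95
position: [0.4925, -0.2195, 0.1232]
ee_rot: [-0.0, -0.101, 0.995, 0.0]
wrist_force: [0.6, -0.2, -1.7]
width: 0.428
```

>>> send_rows([
  [[-0.03,0.16,0],[0,0,0]],
  [[-0.07,0.34,0],[0,0,0]],
  [[-0.1,0.52,0],[0,0,0]],
  [[-0.14,0.7,0],[0,0,0]],
  [[-0.18,0.9,0],[0,0,0]],
])

```text
t: 13.58
position: [0.4917, -0.0816, 0.1232]
ee_rot: [0.0, -0.101, 0.995, 0.0]
wrist_force: [-0.1, 0.3, -1.4]
width: 0.427
```

>>> send_rows([
  [[-0.03,0.18,0],[0,0,0]],
  [[-0.07,0.36,0],[0,0,0]],
  [[-0.1,0.54,0],[0,0,0]],
  [[-0.14,0.72,0],[0,0,0]],
  [[-0.18,0.9,0],[0,0,0]],
])

```text
t: 14.2
position: [0.4908, 0.056, 0.1232]
ee_rot: [-0.0, -0.101, 0.995, 0.0]
wrist_force: [-0.2, -0.8, -1.2]
width: 0.431
```

>>> send_rows([
  [[-0.03,0.18,0],[0,0,0]],
  [[-0.07,0.36,0],[0,0,0]],
  [[-0.1,0.54,0],[0,0,0]],
  [[-0.14,0.7,0],[0,0,0]],
  [[-0.17,0.85,0],[0,0,0]],
])

```text
t: 14.82
position: [0.49, 0.1859, 0.1231]
ee_rot: [-0.0, -0.101, 0.995, 0.0]
wrist_force: [0.5, -0.2, -1.7]
width: 0.435
```

>>> send_rows([
  [[-0.03,0.15,0],[0,0,0]],
  [[-0.06,0.29,0],[0,0,0]],
  [[-0.08,0.41,0],[0,0,0]],
  [[-0.1,0.5,0],[0,0,0]],
  [[-0.1,0.54,0],[0,0,0]],
])

```text
t: 15.45
position: [0.4895, 0.2674, 0.1229]
ee_rot: [0.0, -0.101, 0.995, -0.0]
wrist_force: [0.6, -0.2, -2.1]
width: 0.433
```

>>> send_rows([
  [[0,0,0],[0,0,0]],
  [[0,0,0],[0,0,0]],
  [[0,0,0],[0,0,0]],
  [[0,0,0],[0,0,0]],
  [[0,0,0],[0,0,0]],
])

```text
t: 16.08
position: [0.4896, 0.2664, 0.1229]
ee_rot: [0.0, -0.101, 0.995, -0.0]
wrist_force: [-0.1, 0.7, -1.9]
width: 0.431
```

```bash
python3 - <<'E'
from h import *
s=manip.state();p,d=manip.capture('top');np.savez('t5',p=p,d=d,s=s)
p2,d2=manip.capture('side');np.savez('s5',p=p2,d=d2)
save('t5',np.hstack([cv2.resize(p[120:260,100:260],(400,350)),cv2.resize(p2[90:230,130:290],(400,350))]))
Rm=Rq(s['ee_rot']);print(s['t'],s['position'],s['wrist_force'],s['torque'],s['width'])
print('heads nominal',s['position']-.097*Rm[:,0])
for n,q,dd in (('top',p,d),('side',p2,d2)):
    m=cv2.inRange(cv2.cvtColor(q,cv2.COLOR_RGB2HSV),(40,80,30),(80,255,255))
    k,l,st,c=cv2.connectedComponentsWithStats(m);i=1+st[1:,4].argmax();P=pose(n);g=ray(P,c[i],.127)[0]
    C=cloud(P,dd)[l==i];C=C[C[:,2]>.08]; print(n,c[i],st[i],'cake',g,'tool',Rm.T@(g-s['position']),'cloud z',C[:,2].min(),C[:,2].max(),C.mean(0))
E
```

```text
16.075 [0.4895999  0.26640854 0.12294872] [-0.08387255  0.74613911 -1.93178532] [ 0.03294007 -0.0240767  -0.04414902] 0.4310669230434843
heads nominal [0.58463956 0.28581118 0.12295316]
top [157.53594771 193.41176471] [149 186  15  18 153] cake [0.58872672 0.2781062  0.127     ] tool [-0.09946353 -0.00836687 -0.00404662] cloud z 0.11777268539744035 0.4318023653182237 [0.58436994 0.2712432  0.16042596]
side [215.4137931  130.10344828] [213 127   6   7  29] cake [0.59404467 0.28837199 0.127     ] tool [-0.10672745  0.00062772 -0.00404641] cloud z 0.13249493811492297 0.24593503636730918 [0.57884102 0.25884776 0.15616889]
```

View pics/t5.png

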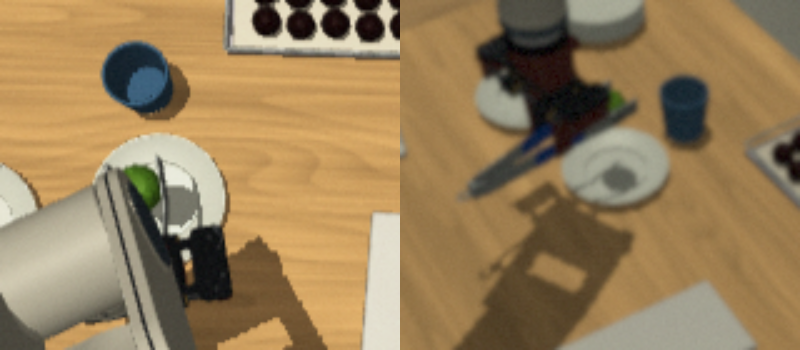

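The cake is in the tongs at (0.586,0.285), with its underside at about z=0.106. The plate is centred at (0.587,0.286), and the wrist force and jaw width are steady. I'm handing in.

```bash
python3 - <<'E'
from h import *
s=manip.state();print(s['t'],s['position'],s['width'],abs(s['qd']).max());print(manip.hand_in())
E
```

```text
16.175 [0.48956375 0.26650399 0.12294079] 0.42781582674701324 0.002897780921587945
the job is handed in; nothing more can be done
None
```

I gripped the tongs by their blue sleeves and closed them on the green cake with an 18 N grip (about 4 N a side on the cake). I lifted it off the tray and am holding it over the plate nearest the base. The job was handed in at 16.2 s.

**Position:** the arm was still, and the opening stayed at about 37.7 mm from the lift to the end, so the cake had not slipped. By the last top view, allowing for the part hidden by the arm, the cake is centred at about (0.586, 0.285). The plate's fitted centre is (0.587, 0.286). From the tool height, the cake's underside is at about z = 0.106 m. That is roughly 9 cm above the plate's rim and, by the camera depth, 10 cm above its middle.

**Other things:** no move showed contact with anything else. The yellow and bean cakes looked unmoved right after the lift. The plate and cup looked in place in the last view, though I didn't measure them again.

**Checks that failed or disagreed:**
- **Plate from the side camera:** the fit failed (the mask caught the wrong patch), so the plate position rests on the top camera alone.
- **Cake colour centroids:** with the arm hiding part of the cake, the two cameras' raw centroids are 5–10 mm apart. I relied on the visible edges and the known tongs geometry instead.

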